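# Pin the ring light's swing arm into its fork

## Task

Take the orange-handled pivot pin from its wooden stand and thread it down through the ring light's swing-arm joint: top lug, brass bush, lower lug. The bush has drifted off centre: feel gently for its hole, carry it back into line, push the pin fully home until its flange sits flush on the top lug, and let go. Force nothing and leave the other things on the bench alone.

Things in the scene. Friction and masses are not known exactly. Their poses are not given: they have to be found in the camera images.
- pin: Loose shouldered steel pivot pin, 99 mm long, 0.14 kg, hanging upright, tip down, in the wooden stand. Origin on its axis at the flange's underside, z up to the handle. Dark nylon-faced flange 32 mm across, 5 mm thick, above the origin. Below: shoulder 22 mm across, 10 mm long (1.5 mm chamfer), then a shank 10 mm across. Steel greased, friction about 0.25.
- pin_handle (a point): Centre of the pin's orange square handle, 25 mm above the pin's origin. Handle 22 x 22 mm, from 5 to 45 mm above the origin, flats facing the pin's own x and y axes; not greased.
- pin_tip (a point): Centre of the pin's flat tip, 54 mm below the pin's origin. The shank's end is chamfered over its last 2.5 mm, leaving a flat 7 mm across.
- stand: Fixed plywood block 56 (x) x 110 (y) x 62 mm high, origin at the centre of its underside, at a random yaw. The pin hangs by its flange in a 25 mm hole, 58 mm deep, at local y = +25 mm. Two spare bolts stick up 6 mm at local y = -36 mm.
- bracket: Fixed fork joint, white lugs, dark arm. Origin on the holes' line at table height, z up; arm points to its +x, ending in a ring light (54 mm high, 112 mm across, centred at 200 mm). White column, 70 mm high, at local x -30 to -50 mm. Top lug 60 x 54 mm, 60 to 70 mm above the table. The two lugs' holes are in line and vertical. It must not be loaded above 40 N.
- top_hole (a point): Centre of the top lug's 24 mm hole, at its mouth, 70 mm above the table. The pin's origin belongs here when home (tip then 16 mm above the table). The shank has 7 mm to spare all round in this hole, the shoulder 1 mm.
- bush_seat (a point): Where the brass bush's top centre belongs when in line: on the holes' line, 52 mm above the table. NOT the bush itself, which starts 3.6 to 6.4 mm off it in an unknown direction. Bush: level ring, 40 mm outside, hole 12 mm, 42 to 52 mm high. It slides sideways only, up to about 7.5 mm, needs 4 to 6 N, stays where left; pressing above 10 N drags it along. Arm plate below it: 29 mm hole.
- lower_hole (a point): Centre of the lower lug's 12 mm hole, at its mouth, 30 mm above the table. The hole goes down to the base plate, 8 mm above the table.
- screwdriver: Bystander: green screwdriver lying on the bench; leave it alone.
- brush: Bystander: small brush lying on the bench; leave it alone.
- tweezers: Bystander: steel tweezers, 120 mm, lying on the bench; leave alone.
- flux_jar: Bystander: jar 42 mm across, 45 mm high; leave it alone.
- solder_reel: Bystander: grey reel 60 mm across, 38 mm high; leave it alone.
- parts_tray: Bystander: grey divided tray 110 x 160 x 30 mm; leave it alone.
- circuit_board: Bystander: green circuit board 90 x 120 mm, 14 mm high; leave it alone.
There are look-alikes about, which are no part of the job. There is more than one size of the pin; the one meant has the size given above.

How it is judged:
On the way, in this order (a step that is already met when the one before it is completed fails the run):
1. the pin is lifted clear of its stand (height (world z) of pin_tip above 0.066 m and horizontal distance between pin and top_hole above 0.03 m), for 0.1 s.
2. the pin's tip is down through the bush (z of pin_tip in the frame of top_hole below -0.027 m and horizontal distance between pin_tip and top_hole below 0.011 m), for 0.05 s.
At the end, for the whole second after the job is handed in: The pin is fully home and at rest: its flange's underside within 2 mm of the top lug's face, its axis within 3 mm of the holes' line at flange and tip and within 0.05 rad of it; released (z of pin in the frame of top_hole between -0.002 and 0.002 m and horizontal distance between each of pin, pin_tip and top_hole below 0.003 m and angle between the z axis of pin and the z axis of bracket, either way round below 0.05 rad and linear speed of pin below 0.02 m/s); the robot touches nothing.
It fails at once if the pin is forced: more than 40 N between pin and joint (contact force between pin and bracket above 40 N).
It fails at once if another thing on the bench is knocked more than 3 cm (distance of any of screwdriver, brush, tweezers, flux_jar, solder_reel, parts_tray, circuit_board from where it was at the start of the episode above 0.03 m).
It also fails if it takes over 64 s, if anything falls off the work surface, if the arm or the gripper's body presses on something with over 40 N, if the wrist force passes 120 N, or if a joint passes its speed limit or range.

## Robot

A 6-joint arm with a two-finger parallel gripper is mounted at the origin on the work surface. World frame = base frame: x ahead of the robot, y to its left, z up, the work surface at z = 0. Lengths are in m, angles in rad, forces in N, time in s.
With the tool pointing down it reaches from about 0.375 to 0.975 m from the base axis. Payload 3.8 kg.
Tool frame: the origin (TCP) lies between the finger pads; the fingertips stand 25 mm ahead of it and the grasp point (between the pads) lies 6 mm ahead of it (arm.tcp_to_tips is the distance from the TCP to the fingertips, in m); z points along the fingers, x is the direction in which the jaws open and shut, and the axes are right-handed (so a half turn about z gives the same grasp; the last joint's range is limited). The gripper opens to 85 mm and grips with 20 to 120 N. Pads are 22 mm wide; open, the fingers measure 114 mm over their backs; the gripper's body (76 mm by 85 mm) begins 54 mm behind the grasp point. The pads swing forward as they close: fully open they stand 13 mm farther back than shut.
Start: joints at [-1.265, 0.264, 1.604, -0, 1.274, -0.037], TCP at [0.227, -0.636, 0.256] pointing down, gripper open.
Joint ranges: [-2.63, 2.63], [-0.94, 2.18], [0.31, 2.57], [-1.31, 4.45], [0, 2.66], [-2.55, 2.55]. Speed limits (rad/s): [2.57, 2.57, 3.14, 3.14, 3.14, 3.14].

## Interface

Orientations are given as a rotation vector (axis times angle).
In Python, from plant import readout, optics, job, spotter, arm gives the robot as it stands.
- The arm moves only by the tool arm_command, never from a script. Its argument "moves" is text: rows parted by semicolons, each of 7 numbers parted by spaces: the opening, from 0 (shut) to 1 (fully open), then the shift along the tool's x, y, z in mm, then the turn, a rotation vector about the tool's x, y, z in rad. A call has 1 to 5 rows; each row is the pose to reach, as a shift and turn from the pose commanded when the call began, along the tool's axes at that moment; what a row does not reach only later rows make up. A row lasts 1/12 s, in which the tool goes at most 41.7 mm and 7.16 degrees, less where a joint would pass 70% of its speed; a pose out of reach is approached as far as the arm can. A call with a gripper value outside its range is refused whole. The fingers move at their own pace and stop on an object; "squeeze" is the grip in N (left out, the last holds). Time passes only in rows, so rows that repeat a pose let the fingers close. It gives the time, the measured TCP pose, the force and the opening at its end, in the units of the state.
- readout.get_state(): the state, without advancing time (a new reading comes with each control period).
- optics.grab_frame(name): name is "side" or "top"; returns the picture (420x560x3 uint8, red, green, blue); there is no depth.
- optics.camera_model(name): a dict with "vertical_fov" (degrees; the focal length in pixels is half the picture's height over the tangent of half this angle, whatever the lens; pixels are square), "cx", "cy" (the principal point, pixels), "T" (4x4, takes a point from camera to world coordinates). Camera axes: x right, y down, z forward; pixel columns grow to the right and rows downward; lengths in m; the calibration is good to about 2 mm. A picture is of the moment at which its call begins. camera_model takes no time and is no camera call.
- job.finish_job(): hands the job in, once; it reports no verdict.
Trained networks look in the newest picture that a camera, given by its name, has taken for a name from the list of things; names that differ only in an ending like _2 or _b are one class to them, and where a whole thing is asked for, a point or a joint stands for the part that bears it (a point fixed in the world has none). Each returns a list of dicts, best first, with "conf" (0 to 1); they miss things now and then, are a little off and sometimes report something else, mostly with a low value. They report only what shows in the picture. A call takes as long as a camera call. They do not tell look-alikes from the thing itself.
- spotter.find_in(camera, name): "bbox" ([left, top, width, height] in pixels, round what is visible of it).
- spotter.place_of(camera, name): "pixel" ([column, row] in pixels: a listed point, or the origin of a listed thing).
The state is a dict: "t": time; "q": joint angles; "joint_vel": joint speeds; "tau": joint torques, N m; "tcp_pos": TCP position; "orientation": TCP orientation; "contact_force": force on the tool from outside, world axes, zero at the start; "ft_torque": the same for the moment, N m; "finger_gap": finger opening in m.
Only numpy, scipy, OpenCV 4.12 (cv2) and the standard library are available. Lean on these libraries where they do the work, as an engineer would, in place of code of your own. Each camera call takes 0.05 s, during which the arm holds its last target.

## Working session

There is one attempt and no reset: what is moved stays moved. The work goes in short steps, Python scripts to look and compute and a tool call to move; the robot and the scene stay as the last step left them, time stands still between calls to the robot, and variables do not carry over. Pictures are saved under pics/ and viewed, and the job is handed in when it is done.

Besides the shell and the picture viewer there is one more tool, called after "Call:" as name(argument=value, ...) on one line, values as JSON. arm_command: Moves the arm, as the interface text tells. Its arguments: {"type":"object","properties":{"moves":{"type":"string"},"squeeze":{"type":"number"}},"required":["moves"]}

```bash
ls; mkdir -p pics
python3 - <<'E'
from plant import readout, optics, job, spotter, arm
import cv2,numpy as np
print(readout.get_state())
for n in("side","top"):
    im=optics.grab_frame(n); cv2.imwrite(f"pics/{n}0.png",im[:,:,::-1])
    m=optics.camera_model(n); print(n,m)
    for th in("pin","pin_handle","stand","bracket","top_hole","pin_tip","bush_seat"):
        print(th,[(np.round(d["pixel"],1).tolist(),round(d["conf"],2)) for d in spotter.place_of(n,th)])
E
```

```text
pics
{'t': 0.0, 'q': array([-1.26488646e+00,  2.64745990e-01,  1.60539411e+00,  4.73084032e-06,
        1.27370150e+00, -3.68980673e-02]), 'joint_vel': array([ 0.00073201,  0.00061537,  0.00101247, -0.00017122, -0.0005304 ,
        0.00151226]), 'tau': array([ 1.06938460e-03, -5.15110767e+01, -3.67315757e+01, -2.61381274e-04,
        1.30459006e-02,  4.63307856e-06]), 'tcp_pos': array([ 0.22668405, -0.63507048,  0.25495594]), 'orientation': array([-2.56667228,  1.80920081,  0.00280484]), 'contact_force': array([ 0.15608487, -0.13303911,  0.3362629 ]), 'ft_torque': array([-0.00446164,  0.01108039, -0.03205873]), 'finger_gap': 0.08515338435634012}
side {'vertical_fov': 52.34498031239351, 'cx': 279.63767299085947, 'cy': 207.3992017834856, 'T': array([[ 0.99603453, -0.04148692,  0.07870224,  0.4773405 ],
       [-0.08721582, -0.62999582,  0.7716856 , -0.75179594],
       [ 0.01756722, -0.77548959, -0.63111591,  0.71356953],
       [ 0.        ,  0.        ,  0.        ,  1.        ]])}
pin [([221.7, 254.9], 0.76), ([310.0, 245.8], 0.66), ([296.5, 140.8], 0.57), ([256.8, 259.1], 0.49)]
pi
[... 428 characters left out ...]
37, 'cy': 212.45590841855042, 'T': array([[ 0.03435711, -0.97879437,  0.20194347,  0.32074092],
       [-0.99940599, -0.03419276,  0.00430328,  0.02490738],
       [ 0.00269298, -0.20197136, -0.97938773,  1.23978532],
       [ 0.        ,  0.        ,  0.        ,  1.        ]])}
pin [([342.3, 238.5], 0.69), ([336.0, 192.4], 0.6), ([328.2, 272.2], 0.55), ([227.5, 203.9], 0.29), ([450.1, 233.7], 0.2)]
pin_handle [([340.2, 239.8], 0.68), ([329.6, 272.0], 0.63), ([340.7, 190.8], 0.58)]
stand [([348.3, 238.9], 0.6)]
bracket [([234.1, 208.3], 0.97)]
top_hole [([228.2, 196.8], 0.76)]
pin_tip [([227.0, 203.0], 0.73), ([329.7, 203.7], 0.57)]
bush_seat [([229.6, 202.0], 0.97), ([340.2, 239.1], 0.59)]
```

View pics/side0.png

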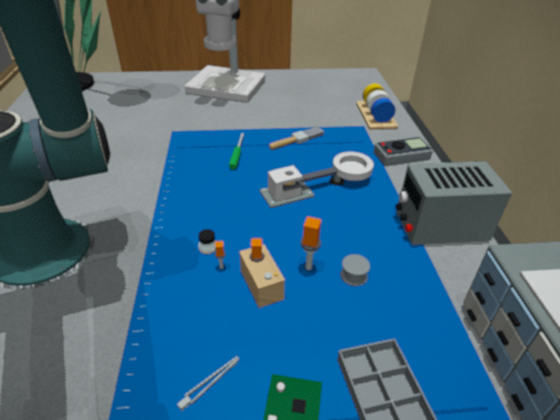

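View pics/top0.png

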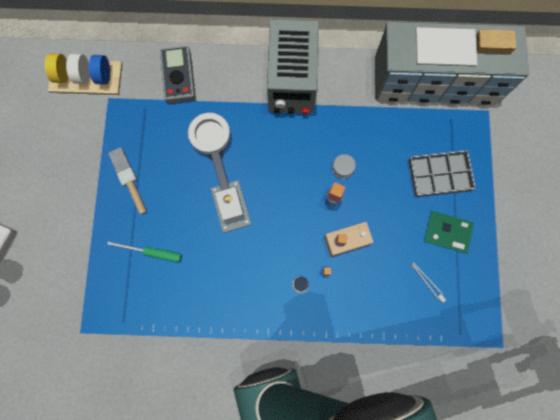

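Run:
```python
import cv2
a=cv2.imread("pics/side0.png");b=cv2.imread("pics/top0.png")
cv2.imwrite("pics/sc.png",cv2.resize(a[130:310,180:420],None,fx=3.3,fy=3.3,interpolation=2))
cv2.imwrite("pics/tc.png",cv2.resize(b[120:300,190:390],None,fx=3.3,fy=3.3,interpolation=2))
```

```text
(no output)
```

View pics/sc.png

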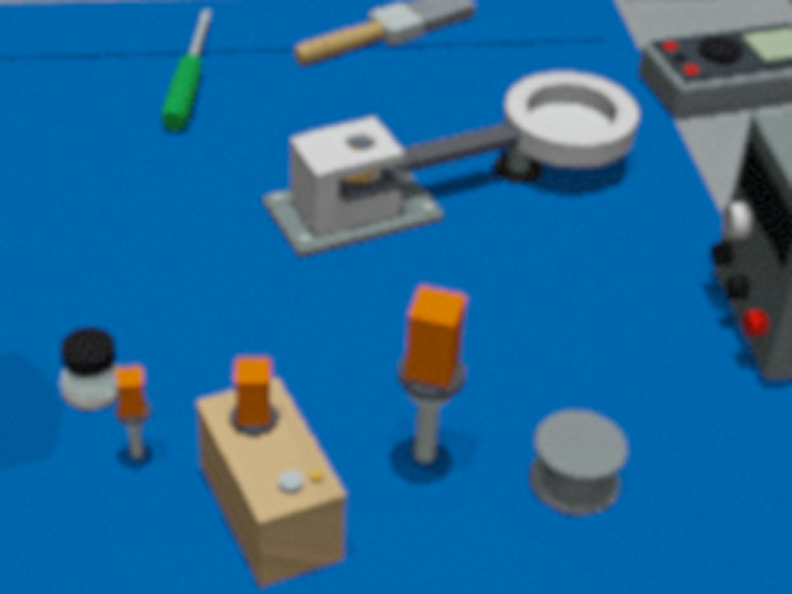

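View pics/tc.png

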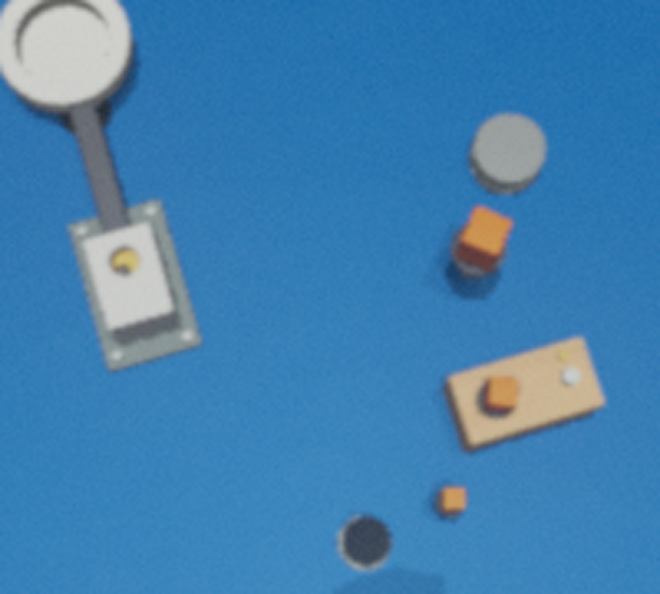

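The pin meant is the one in the wooden stand: handle near (257,248) in side and (342,239) in top. Free-standing look-alikes are at (312,235) and (219,250) in side. The bracket hole is near (228,199) in top, with brass showing through it. Next I'll take close crops to measure.

```bash
cat > h.py <<'E'
import numpy as np,cv2
from plant import optics
def K(n):
    m=optics.camera_model(n); f=210/np.tan(np.radians(m["vertical_fov"])/2); return f,m["cx"],m["cy"],np.array(m["T"])
def ray(n,p):
    f,cx,cy,T=K(n); d=T[:3,:3]@np.array([(p[0]-cx)/f,(p[1]-cy)/f,1]); return T[:3,3],d
def atz(n,p,z):
    o,d=ray(n,p); return o+d*(z-o[2])/d[2]
def proj(n,X):
    f,cx,cy,T=K(n); c=T[:3,:3].T@(np.asarray(X,float)-T[:3,3]); return np.array([cx+f*c[0]/c[2],cy+f*c[1]/c[2]])
def crop(n,im,x0,y0,w,h,s,out):
    c=cv2.resize(im[y0:y0+h,x0:x0+w],None,fx=s,fy=s,interpolation=cv2.INTER_CUBIC); cv2.imwrite(out,c[:,:,::-1])
E
python3 - <<'E'
import cv2
a=cv2.imread("pics/side0.png");b=cv2.imread("pics/top0.png")
def c(im,x,y,w,h,s): return cv2.resize(im[y:y+h,x:x+w],None,fx=s,fy=s,interpolation=cv2.INTER_CUBIC)
import numpy as np
cv2.imwrite("pics/z1.png",np.hstack([c(b,210,175,50,60,8),c(b,320,215,50,60,8)]))
cv2.imwrite("pics/z2.png",np.hstack([c(a,255,150,80,60,5),c(a,235,230,60,75,4)[:300,:]]) if 0 else c(a,255,150,80,60,9))
cv2.imwrite("pics/z3.png",c(a,235,230,60,75,8))
E
```

```text
(no output)
```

View pics/z1.png

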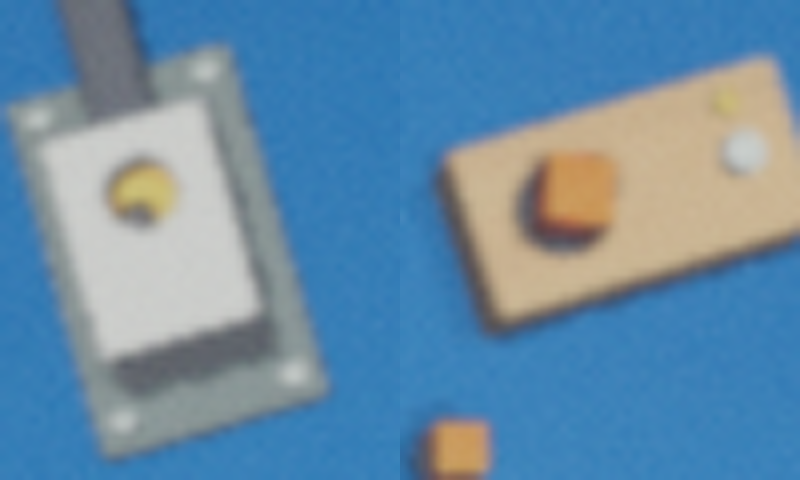

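View pics/z2.png

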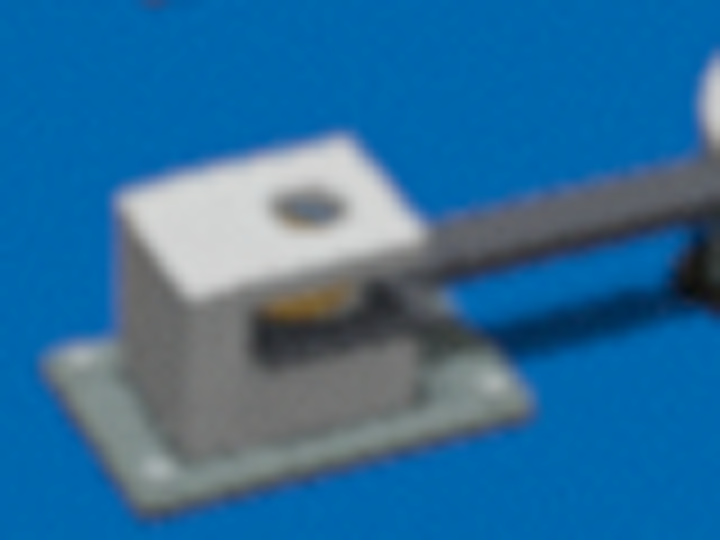

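View pics/z3.png

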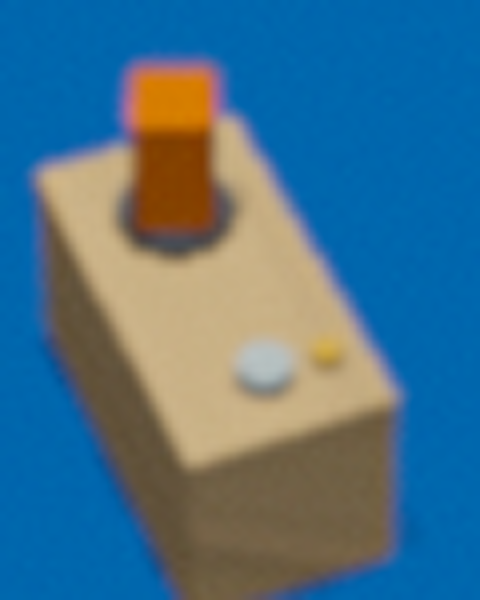

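Run:
```python
from h import *
r=lambda v:np.round(np.array(v)*1000,1)
t=lambda x,y:(210+x/8-.5+.0625,175+y/8-.5+.06)
t2=lambda x,y:(320+(x-400)/8-.44,215+y/8-.44)
s=lambda x,y:(255+x/9-.44,150+y/9-.44)
s2=lambda x,y:(235+x/8-.44,230+y/8-.44)
print("hole top",r(atz("top",t(142,192),.07)),"side",r(atz("side",s(310,207),.07)))
print("bush dark in top z52",r(atz("top",t(140,212),.052)))
print("lug corners top",[r(atz("top",t(*p),.07))[:2] for p in((40,147),(205,97),(262,312),(105,360))])
print("lug corners side",[r(atz("side",s(*p),.07))[:2] for p in((118,195),(350,132),(430,238),(195,302))])
print("stand corners top",[r(atz("top",t2(*p),.062))[:2] for p in((443,155),(770,57),(490,325))])
print("stand corners side",[r(atz("side",s2(*p),.062))[:2] for p in((37,172),(240,118),(190,468),(400,400))])
print("handle top, top",r(atz("top",t2(580,188),.107)),"side",r(atz("side",s2(172,97),.107)))
print("htop corners top",[r(atz("top",t2(*p),.107))[:2] for p in((547,152),(615,155),(610,228),(540,220))])
print("htop corners side",[r(atz("side",s2(*p),.107))[:2] for p in((130,65),(217,63),(211,130),(134,130))])
print("flange side",r(atz("side",s2(176,218),.067)))
```

```text
hole top [593.8 176.9  70. ] side [595.2 179.4  70. ]
bush dark in top z52 [591.2 179.5  52. ]
lug corners top [array([607.7, 211. ]), array([626.4, 158.2]), array([555.3, 135.8]), array([537.8, 185.5])]
lug corners side [array([539.1, 189.1]), array([611.5, 218.5]), array([628.5, 161.4]), array([557.5, 134. ])]
stand corners top [array([510.8, -79.3]), array([ 546.6, -184.8]), array([456.4, -95.2])]
stand corners side [array([459.2, -97. ]), array([514.6, -80.1]), array([ 495. , -201.7]), array([ 548.5, -183.7])]
handle top, top [ 494.7 -117.9  107. ] side [ 495.2 -117.6  107. ]
htop corners top [array([ 505.6, -107.6]), array([ 505.4, -128.7]), array([ 482.5, -127.3]), array([ 484.2, -105.6])]
htop corners side [array([ 484.9, -104.9]), array([ 507.3, -105.7]), array([ 504.5, -130.3]), array([ 485.1, -128.9])]
flange side [ 495.4 -121.5   67. ]
```

Run:
```python
from h import *
from plant import readout,spotter
from scipy.spatial.transform import Rotation as R
s=readout.get_state();print(R.from_rotvec(s["orientation"]).as_matrix().round(4), s["tcp_pos"])
ims=[optics.grab_frame("top").astype(float) for _ in range(8)]
a=np.mean(ims,0); np.save("top_avg.npy",a)
a8=np.clip(a,0,255).astype(np.uint8)
c1=cv2.resize(a8[185:215,213:243],None,fx=16,fy=16,interpolation=2)
c2=cv2.resize(a8[222:257,325:360],None,fx=13,fy=13,interpolation=2)
c2=cv2.resize(c2,(480,480))
cv2.imwrite("pics/z4.png",np.hstack([c1])[:,:,::-1]); cv2.imwrite("pics/z5.png",c2[:,:,::-1])
r=lambda v:np.round(np.array(v)*1000,1)
print("big pin top",r(atz("top",(337,190),.12)),"base side",r(atz("side",(309,268),0)))
print("reel",r(atz("top",(344,165),.038)),"small pin",r(atz("side",(221,267),0)))
```

```text
[[ 3.362e-01 -9.418e-01 -0.000e+00]
 [-9.418e-01 -3.362e-01 -1.000e-04]
 [ 1.000e-04  0.000e+00 -1.000e+00]] [ 0.22685932 -0.6357446   0.25633046]
big pin top [ 613.7 -102.6  120. ] base side [613.6 -99.5   0. ]
reel [ 705.9 -130.2   38. ] small pin [416.  -82.4   0. ]
```

View pics/z4.png

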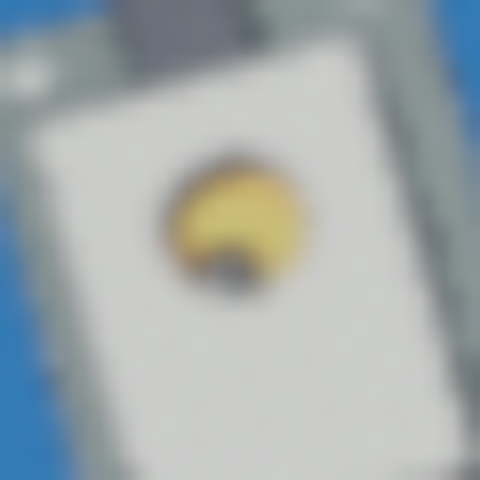

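View pics/z5.png

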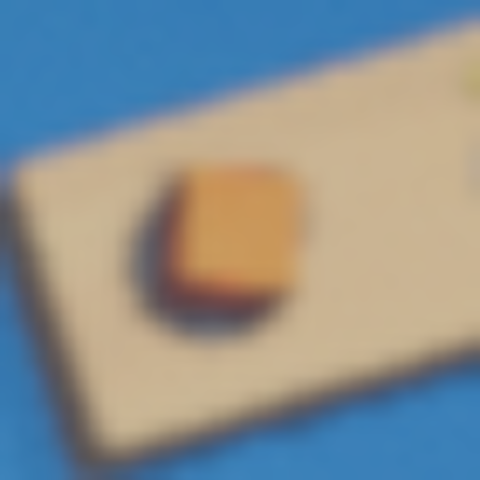

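Run:
```python
from h import *
r=lambda v:np.round(np.array(v)*1000,1)
t=lambda x,y:(213+x/16-.47,185+y/16-.47)
h=atz("top",t(237,224),.07);print("hole",r(h))
b=atz("top",t(233,278),.052);print("bush",r(b),"off",r(b-h))
t=lambda x,y:(325+x*35/480-.46,222+y*35/480-.46)
print("handle",r(atz("top",t(242,224),.107)))
for p in((185,168),(300,163),(297,292),(182,278)):print(r(atz("top",t(*p),.107))[:2])
```

```text
hole [593.8 176.8  70. ]
bush [588.9 179.3  52. ] off [ -5.    2.5 -18. ]
handle [ 495.1 -118.2  107. ]
[ 505.  -107.8]
[ 506.7 -128.6]
[ 483.1 -128.2]
[ 484.9 -107.5]
```

Call:
arm_command(moves="0.7 -28 -30 4 0 0 0.11; 0.7 -56 -60 8 0 0 0.22; 0.7 -84 -90 12 0 0 0.342; 0.7 -112 -120 16 0 0 0.342; 0.7 -140 -150 20 0 0 0.342", squeeze=50)

```text
t: 1.62
tcp_pos: [0.3215, -0.4518, 0.2362]
orientation: [-2.221, 2.222, -0.001]
contact_force: [0.1, 0.3, -0.6]
finger_gap: 0.0599
```

```bash
cat > go.py <<'E'
import sys
from h import *
from plant import readout
from scipy.spatial.transform import Rotation as R
def st(tgt=None):
    s=readout.get_state();M=R.from_rotvec(s["orientation"]).as_matrix()
    print("t",round(s["t"],2),"tcp",(s["tcp_pos"]*1000).round(1),"x",M[:,0].round(3),"z",M[:,2].round(3),"F",s["contact_force"].round(1),"gap",round(s["finger_gap"]*1000,1))
    if tgt is not None: print("shift",(M.T@(np.array(tgt)-s["tcp_pos"]*1000)).round(1))
if __name__=="__main__": st([float(v) for v in sys.argv[1:4]] if len(sys.argv)>3 else None)
E
python3 go.py 495 -118 196
```

```text
t 1.62 tcp [ 321.5 -451.8  236.2] x [-0. -1.  0.] z [ 0. -0. -1.] F [ 0.1  0.3 -0.6] gap 59.9
shift [-333.9 -173.3   40.2]
```

Call:
arm_command(moves="0.7 -36 -19 0 0 0 0; 0.7 -72 -38 0 0 0 0; 0.7 -108 -57 0 0 0 0; 0.7 -144 -76 0 0 0 0; 0.7 -180 -95 0 0 0 0")

```text
t: 2.03
tcp_pos: [0.4165, -0.2716, 0.2367]
orientation: [-2.222, 2.221, -0.002]
contact_force: [1.3, -0.1, -0.4]
finger_gap: 0.0596
```

Call:
arm_command(moves="0.7 -36 -18 4 0 0 0; 0.7 -72 -36 8 0 0 0; 0.7 -108 -54 12 0 0 0; 0.7 -144 -72 20 0 0 0; 0.7 -154 -78 40 0 0 0")

```text
t: 2.45
tcp_pos: [0.4977, -0.1155, 0.1992]
orientation: [-2.222, 2.213, -0.008]
contact_force: [1.0, -0.8, 0.5]
finger_gap: 0.06
```

```bash
python3 go.py 495 -118 96
```

```text
t 2.45 tcp [ 497.7 -115.5  199.2] x [ 0.004 -1.    -0.   ] z [ 0.008  0.    -1.   ] F [ 1.  -0.8  0.5] gap 60.0
shift [  2.5   3.5 103.2]
```

Call:
arm_command(moves="0.7 0 0 0 0 0 0; 0.7 0 0 25 0 0 0; 0.7 0 0 50 0 0 0; 0.7 0 0 65 0 0 0; 0.7 0 0 65 0 0 0")

```text
t: 2.87
tcp_pos: [0.4907, -0.1193, 0.128]
orientation: [2.219, -2.218, -0.01]
contact_force: [-0.8, 0.7, -0.3]
finger_gap: 0.0598
```

Run:
```python
from go import *
st([495,-118,96])
a=optics.grab_frame("side");crop("side",a,200,170,120,90,6,"pics/a1.png")
b=optics.grab_frame("top");crop("top",b,290,190,100,80,6,"pics/a2.png")
```

```text
t 2.87 tcp [ 490.7 -119.3  128. ] x [ 0.    -1.    -0.002] z [-0.007  0.002 -1.   ] F [-0.8  0.7 -0.3] gap 59.8
shift [-1.2 -4.6 31.9]
```

View pics/a1.png

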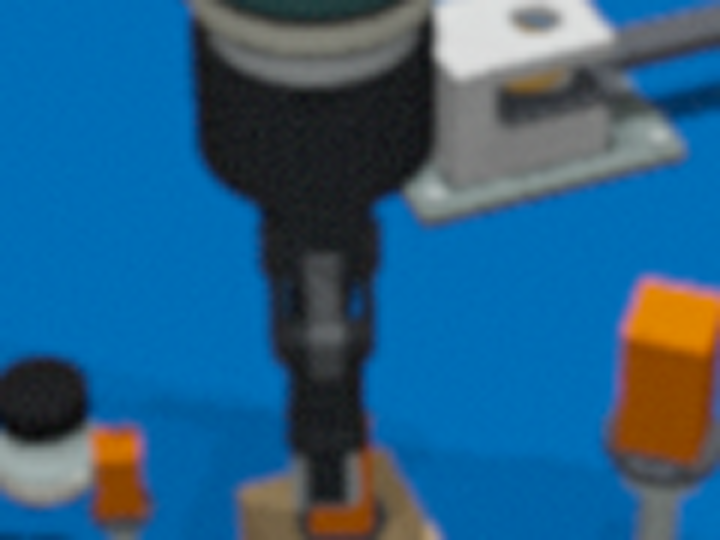

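View pics/a2.png

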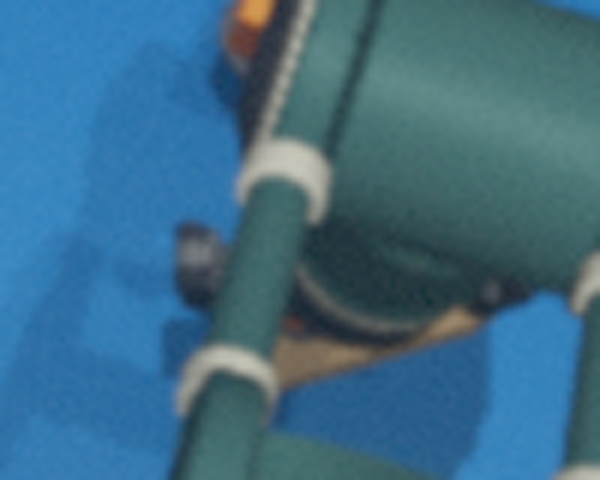

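The side view shows the near finger in front of the handle, at about (330,490) in the crop, with the handle's edge slightly right of it at (345,510). The handle sits a few mm further in +x, which agrees with the reading.

```bash
python3 go.py 495 -118 96
```

```text
t 2.97 tcp [ 493.3 -120.   131.4] x [-0. -1. -0.] z [-0.001  0.    -1.   ] F [-0.4 -0.  -0.2] gap 59.9
shift [-2.  -1.7 35.4]
```

Call:
arm_command(moves="0.7 0 0 12 0 0 0; 0.7 0 0 24 0 0 0; 0.7 0 0 24 0 0 0; 0.7 0 0 24 0 0 0")

```text
t: 3.3
tcp_pos: [0.4931, -0.1193, 0.1065]
orientation: [2.221, -2.22, -0.003]
contact_force: [0.5, 0.8, -0.1]
finger_gap: 0.0598
```

```bash
python3 go.py 495 -118 96
```

```text
t 3.3 tcp [ 493.1 -119.3  106.5] x [ 0.001 -1.    -0.001] z [-0.002  0.001 -1.   ] F [ 0.5  0.8 -0.1] gap 59.8
shift [-1.3 -2.  10.5]
```

Call:
arm_command(moves="0.7 -1.3 -2 5 0 0 0; 0.7 -1.3 -2 10.5 0 0 0; 0.7 -1.3 -2 10.5 0 0 0; 0.7 -1.3 -2 10.5 0 0 0")

```text
t: 3.63
tcp_pos: [0.4956, -0.1178, 0.0964]
orientation: [2.222, -2.22, -0.001]
contact_force: [-1.2, 0.5, 0.1]
finger_gap: 0.0597
```

Call:
arm_command(moves="0.3 0 0 0 0 0 0; 0.3 0 0 0 0 0 0; 0.3 0 0 0 0 0 0; 0.3 0 0 0 0 0 0")

```text
t: 3.97
tcp_pos: [0.496, -0.118, 0.097]
orientation: [-2.222, 2.22, -0.001]
contact_force: [-0.3, 0.9, 0.2]
finger_gap: 0.0254
```

```bash
python3 go.py 495 -118 96
```

```text
t 3.97 tcp [ 496. -118.   97.] x [ 0.001 -1.     0.   ] z [ 0. -0. -1.] F [-0.3  0.9  0.2] gap 25.4
shift [-0.1  1.   1. ]
```

Call:
arm_command(moves="0 0 0 0.5 0 0 0; 0 0 0 0.5 0 0 0; 0 0 0 0.5 0 0 0; 0 0 0 0.5 0 0 0", squeeze=60)

```text
t: 4.3
tcp_pos: [0.4963, -0.1181, 0.097]
orientation: [-2.222, 2.22, -0.001]
contact_force: [-1.1, 0.5, 5.2]
finger_gap: 0.0214
```

```bash
python3 go.py
```

```text
t 4.3 tcp [ 496.3 -118.1   97. ] x [ 0.001 -1.     0.   ] z [ 0.001 -0.    -1.   ] F [-1.1  0.5  5.2] gap 21.4
```

Call:
arm_command(moves="0 0 0 -10 0 0 0; 0 0 0 -25 0 0 0; 0 0 0 -45 0 0 0; 0 0 0 -65 0 0 0; 0 0 0 -85 0 0 0")

```text
t: 4.72
tcp_pos: [0.4951, -0.1178, 0.1818]
orientation: [2.222, -2.22, -0.002]
contact_force: [1.5, -0.4, -1.7]
finger_gap: 0.0212
```

Call:
arm_command(moves="0 0 0 0 0 0 0; 0 0 0 0 0 0 0; 0 0 0 0 0 0 0")

```text
t: 4.97
tcp_pos: [0.495, -0.1178, 0.1802]
orientation: [2.222, -2.22, -0.002]
contact_force: [-0.3, -0.6, -1.3]
finger_gap: 0.0217
```

Run:
```python
from go import *
st([594,177.5,185])
a=optics.grab_frame("side");crop("side",a,180,130,140,105,5.5,"pics/b1.png")
```

```text
t 4.97 tcp [ 495.  -117.8  180.2] x [ 0.001 -1.    -0.   ] z [-0.002  0.    -1.   ] F [-0.3 -0.6 -1.3] gap 21.7
shift [-295.2  -99.2   -4.9]
```

View pics/b1.png

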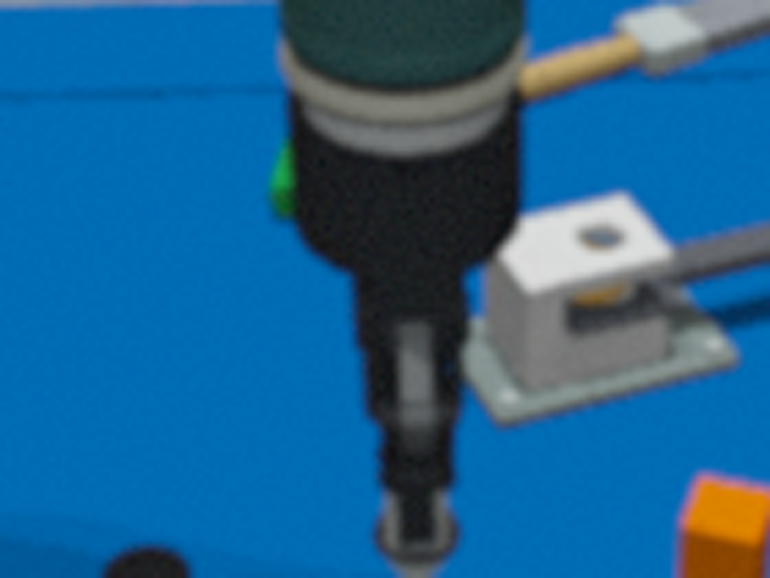

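Call:
arm_command(moves="0 -35 -11 0 0 0 0; 0 -70 -22 0 0 0 0; 0 -105 -33 0 0 0 0; 0 -140 -44 0 0 0 0; 0 -175 -56 0 0 0 0")

```text
t: 5.43
tcp_pos: [0.5505, 0.0585, 0.1791]
orientation: [2.22, -2.219, -0.004]
contact_force: [1.7, 0.1, -2.2]
finger_gap: 0.0211
```

Call:
arm_command(moves="0 -35 -11 0 0 0 0; 0 -70 -22 0 0 0 0; 0 -100 -32 0 0 0 0; 0 -121 -40 0 0 0 0; 0 -121 -40 0 0 0 0")

```text
t: 5.85
tcp_pos: [0.5917, 0.1821, 0.179]
orientation: [2.226, -2.216, -0.003]
contact_force: [-0.3, -0.6, -0.6]
finger_gap: 0.0216
```

Call:
arm_command(moves="0 0 0 0 0 0 0; 0 0 0 0 0 0 0; 0 0 0 0 0 0 0; 0 0 0 0 0 0 0")

```text
t: 6.18
tcp_pos: [0.591, 0.1768, 0.1807]
orientation: [2.22, -2.221, -0.001]
contact_force: [-0.5, -0.7, -1.3]
finger_gap: 0.0215
```

Run:
```python
from go import *
st([591,178,180])
a=np.mean([optics.grab_frame("side").astype(float) for _ in range(4)],0).clip(0,255).astype(np.uint8)
crop("side",a,240,120,100,75,8,"pics/c1.png")
b=optics.grab_frame("top");crop("top",b,190,150,100,75,8,"pics/c2.png")
st([591,178,180])
```

```text
t 6.18 tcp [591.  176.8 180.7] x [-0.001 -1.     0.001] z [-0.001 -0.001 -1.   ] F [-0.5 -0.7 -1.3] gap 21.5
shift [-1.2 -0.   0.7]
t 6.43 tcp [591.6 177.5 181.5] x [-0. -1. -0.] z [ 0.  0. -1.] F [-0.7 -0.4 -2.1] gap 21.4
shift [-0.5  0.6  1.5]
```

View pics/c1.png

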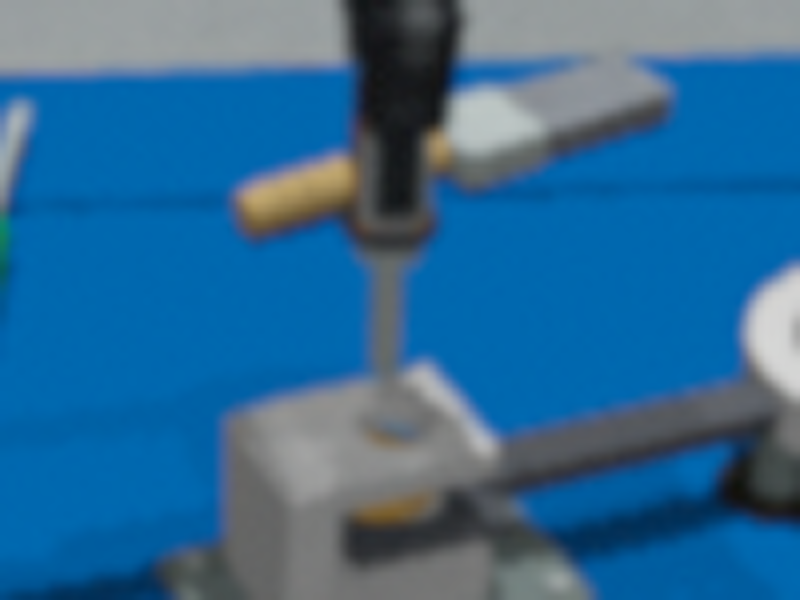

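View pics/c2.png

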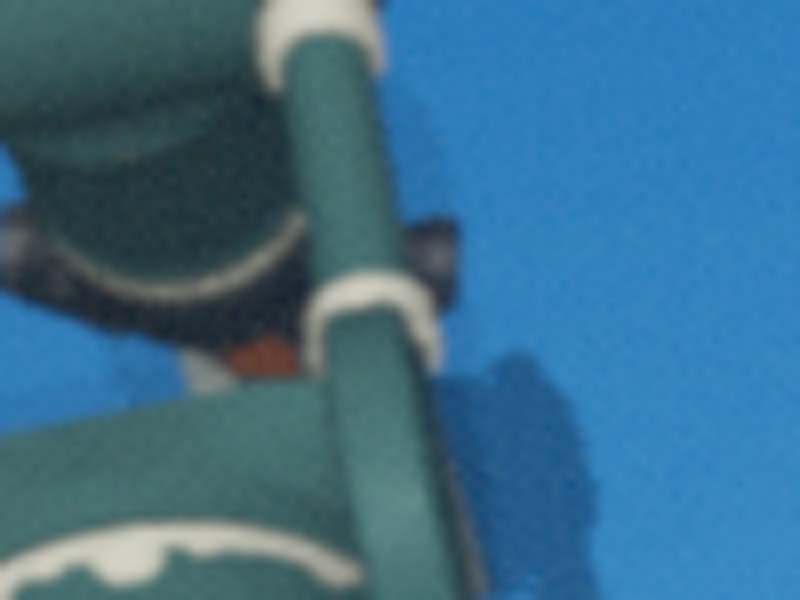

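Run:
```python
from go import *
q=lambda X:(((proj("side",np.array(X)/1000)-[240,120])+.44)*8).round(0)
c=lambda x,y:(240+x/8-.44,120+y/8-.44)
r=lambda v:np.round(np.array(v)*1000,1)
for x,y in((591,177.5),(590,177.5),(591,180)):
  print("shoulder bottom",q((x,y,146-10)),"tip",q((x,y,92)), "flange", q((x,y,148)))
print("hole",q((594,177,70)),q((594,179,70)))
print("hole meas",r(atz("side",c(395,423),.07)),"tip meas",r(atz("side",c(386,386),.0915)))
```

```text
shoulder bottom [390. 257.] tip [386. 372.] flange [391. 224.]
shoulder bottom [387. 257.] tip [383. 372.] flange [388. 224.]
shoulder bottom [389. 253.] tip [385. 368.] flange [390. 220.]
hole [393. 428.] [392. 425.]
hole meas [595.1 180.   70. ] tip meas [590.4 170.2  91.5]
```

Call:
arm_command(moves="0 -3 2 8 0 0 0; 0 -3 2 13 0 0 0; 0 -3 2 13 0 0 0; 0 -3 2 13 0 0 0; 0 -3 2 13 0 0 0")

```text
t: 6.85
tcp_pos: [0.5894, 0.1811, 0.1679]
orientation: [2.222, -2.22, -0.0]
contact_force: [0.9, 0.4, -1.4]
finger_gap: 0.0212
```

Run:
```python
from go import *
st([589.5,180.5,146])
a=np.mean([optics.grab_frame("side").astype(float) for _ in range(4)],0).clip(0,255).astype(np.uint8)
crop("side",a,260,145,60,45,13,"pics/d1.png")
st([589.5,180.5,146])
```

```text
t 6.85 tcp [589.4 181.1 167.9] x [ 0.001 -1.     0.   ] z [-0.001 -0.    -1.   ] F [ 0.9  0.4 -1.4] gap 21.2
shift [ 0.6 -0.1 21.9]
t 7.05 tcp [589.8 181.1 168.5] x [ 0.001 -1.    -0.   ] z [ 0.  0. -1.] F [ 0.5  0.2 -0.5] gap 21.7
shift [ 0.6  0.3 22.5]
```

View pics/d1.png

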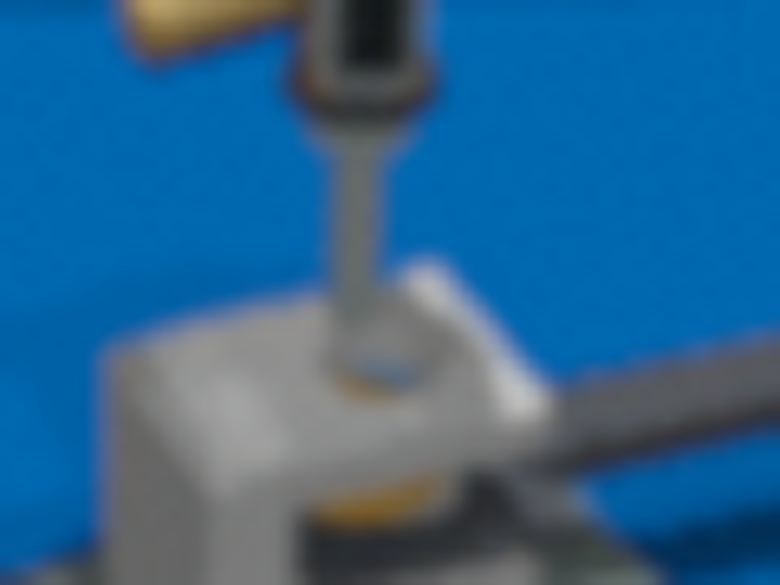

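Call:
arm_command(moves="0 0 0 8 0 0 0; 0 0 0 16 0 0 0; 0 0 0 20 0 0 0; 0 0 0 22 0 0 0; 0 0 0 22 0 0 0")

```text
t: 7.47
tcp_pos: [0.5889, 0.1808, 0.1449]
orientation: [2.221, -2.219, -0.002]
contact_force: [0.2, -0.2, -1.2]
finger_gap: 0.0209
```

Call:
arm_command(moves="0 0 0 1.5 0 0 0; 0 0 0 3 0 0 0; 0 0 0 3 0 0 0")

```text
t: 7.72
tcp_pos: [0.5895, 0.1811, 0.1431]
orientation: [2.222, -2.221, -0.0]
contact_force: [-0.5, 0.8, -1.7]
finger_gap: 0.0212
```

Call:
arm_command(moves="0 0 0 1 0 0 0; 0 0 0 1 0 0 0")

```text
t: 7.88
tcp_pos: [0.5896, 0.1811, 0.1423]
orientation: [-2.222, 2.22, -0.0]
contact_force: [-0.5, 0.1, -1.3]
finger_gap: 0.0213
```

Call:
arm_command(moves="0 0 0 1 0 0 0; 0 0 0 1 0 0 0")

```text
t: 8.05
tcp_pos: [0.5895, 0.1811, 0.1412]
orientation: [2.222, -2.22, -0.0]
contact_force: [-1.2, -0.4, -1.3]
finger_gap: 0.0213
```

Call:
arm_command(moves="0 0 0 1 0 0 0; 0 0 0 1 0 0 0")

```text
t: 8.22
tcp_pos: [0.5895, 0.181, 0.1401]
orientation: [2.222, -2.22, -0.0]
contact_force: [-1.2, -1.1, -1.1]
finger_gap: 0.0216
```

Call:
arm_command(moves="0 0 0 1 0 0 0; 0 0 0 1 0 0 0")

```text
t: 8.38
tcp_pos: [0.5895, 0.181, 0.1391]
orientation: [2.222, -2.22, -0.0]
contact_force: [0.5, 0.4, -0.3]
finger_gap: 0.0214
```

Call:
arm_command(moves="0 0 0 0.7 0 0 0; 0 0 0 0.7 0 0 0")

```text
t: 8.55
tcp_pos: [0.5895, 0.181, 0.1384]
orientation: [2.222, -2.22, -0.0]
contact_force: [0.1, 0.5, -2.2]
finger_gap: 0.0212
```

Call:
arm_command(moves="0 0 0 1 0 0 0; 0 0 0 1 0 0 0")

```text
t: 8.72
tcp_pos: [0.5896, 0.1811, 0.1374]
orientation: [2.222, -2.22, -0.0]
contact_force: [-0.1, 0.2, -1.9]
finger_gap: 0.0213
```

Call:
arm_command(moves="0 0 0 1 0 0 0; 0 0 0 1 0 0 0")

```text
t: 8.88
tcp_pos: [0.5895, 0.181, 0.1364]
orientation: [2.222, -2.22, -0.0]
contact_force: [0.4, 0.1, -2.2]
finger_gap: 0.0213
```

Call:
arm_command(moves="0 0 0 1 0 0 0; 0 0 0 1 0 0 0")

```text
t: 9.05
tcp_pos: [0.5895, 0.181, 0.1354]
orientation: [2.222, -2.22, -0.0]
contact_force: [0.1, 1.5, -1.7]
finger_gap: 0.0213
```

Call:
arm_command(moves="0 0 0 1 0 0 0; 0 0 0 2 0 0 0; 0 0 0 3 0 0 0; 0 0 0 3 0 0 0")

```text
t: 9.38
tcp_pos: [0.5896, 0.1811, 0.1323]
orientation: [2.222, -2.221, -0.0]
contact_force: [0.1, 0.7, -1.9]
finger_gap: 0.0212
```

Call:
arm_command(moves="0 0 0 1 0 0 0; 0 0 0 2 0 0 0; 0 0 0 3 0 0 0; 0 0 0 4 0 0 0; 0 0 0 4 0 0 0")

```text
t: 9.8
tcp_pos: [0.5896, 0.181, 0.1283]
orientation: [-2.222, 2.221, -0.0]
contact_force: [1.3, 0.2, -1.7]
finger_gap: 0.0213
```

Call:
arm_command(moves="0 0.5 -0.9 0 0 0 0; 0 1 -1.8 0 0 0 0; 0 1.4 -2.5 0 0 0 0; 0 1.4 -2.5 0 0 0 0")

```text
t: 10.13
tcp_pos: [0.5915, 0.18, 0.1284]
orientation: [2.221, -2.221, -0.003]
contact_force: [-2.0, 1.8, -0.5]
finger_gap: 0.0214
```

Call:
arm_command(moves="0 0.5 -0.9 0 0 0 0; 0 1 -1.8 0 0 0 0; 0 1.4 -2.5 0 0 0 0; 0 1.4 -2.5 0 0 0 0")

```text
t: 10.47
tcp_pos: [0.5931, 0.1784, 0.128]
orientation: [2.22, -2.219, -0.004]
contact_force: [-5.0, 1.6, -0.4]
finger_gap: 0.0216
```

Run:
```python
from go import *
st([594.5,178.2,125])
a=np.mean([optics.grab_frame("side").astype(float) for _ in range(4)],0).clip(0,255).astype(np.uint8)
crop("side",a,260,145,60,45,13,"pics/e1.png")
st()
```

```text
t 10.47 tcp [593.1 178.4 128. ] x [ 0.001 -1.     0.   ] z [-0.004 -0.    -1.   ] F [-5.   1.6 -0.4] gap 21.6
shift [ 0.2 -1.4  3. ]
t 10.67 tcp [593.1 178.3 128. ] x [ 0.001 -1.     0.   ] z [-0.003 -0.    -1.   ] F [-5.1  2.6 -0.8] gap 21.2
```

View pics/e1.png

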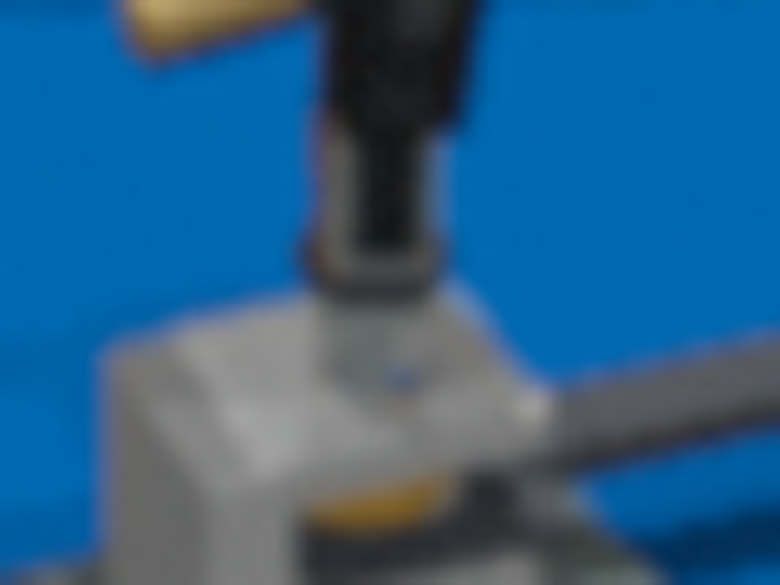

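Call:
arm_command(moves="0 0 -0.8 0 0 0 0; 0 0 -1.6 0 0 0 0; 0 0 -1.6 0 0 0 0; 0 0 -1.6 0 0 0 0")

```text
t: 11.0
tcp_pos: [0.5946, 0.1784, 0.1279]
orientation: [2.22, -2.219, -0.004]
contact_force: [-5.8, 2.4, -0.4]
finger_gap: 0.0212
```

Call:
arm_command(moves="0 0 0 1 0 0 0; 0 0 0 2 0 0 0; 0 0 0 3 0 0 0; 0 0 0 4 0 0 0; 0 0 0 4 0 0 0")

```text
t: 11.42
tcp_pos: [0.5946, 0.1784, 0.1237]
orientation: [2.22, -2.219, -0.004]
contact_force: [-4.3, 2.4, -0.4]
finger_gap: 0.0212
```

Call:
arm_command(moves="0 0 0 1 0 0 0; 0 0 0 2 0 0 0; 0 0 0 3 0 0 0; 0 0 0 3 0 0 0")

```text
t: 11.75
tcp_pos: [0.5945, 0.1784, 0.1207]
orientation: [2.22, -2.219, -0.004]
contact_force: [-4.2, 2.7, -0.6]
finger_gap: 0.0216
```

Call:
arm_command(moves="0 0 0 1 0 0 0; 0 0 0 1 0 0 0; 0 0 0 1 0 0 0")

```text
t: 12.0
tcp_pos: [0.5946, 0.1784, 0.1197]
orientation: [2.22, -2.219, -0.004]
contact_force: [-3.9, 2.1, -0.3]
finger_gap: 0.0213
```

Call:
arm_command(moves="0 0 0 1 0 0 0; 0 0 0 1 0 0 0")

```text
t: 12.17
tcp_pos: [0.5946, 0.1784, 0.1188]
orientation: [2.22, -2.219, -0.004]
contact_force: [-4.3, 3.3, -2.4]
finger_gap: 0.0215
```

Call:
arm_command(moves="0 0 0 1 0 0 0; 0 0 0 1 0 0 0")

```text
t: 12.33
tcp_pos: [0.5946, 0.1784, 0.1178]
orientation: [2.221, -2.219, -0.004]
contact_force: [-4.9, 3.5, -1.3]
finger_gap: 0.0212
```

Call:
arm_command(moves="0 0 0 1 0 0 0; 0 0 0 1 0 0 0")

```text
t: 12.5
tcp_pos: [0.5947, 0.1784, 0.1168]
orientation: [2.22, -2.219, -0.004]
contact_force: [-5.0, 1.9, -1.0]
finger_gap: 0.0213
```

Call:
arm_command(moves="0 0 0 1 0 0 0; 0 0 0 1 0 0 0")

```text
t: 12.67
tcp_pos: [0.5947, 0.1783, 0.1158]
orientation: [2.221, -2.219, -0.004]
contact_force: [-4.0, 2.7, -1.7]
finger_gap: 0.0213
```

Call:
arm_command(moves="0 0 0 1 0 0 0; 0 0 0 1 0 0 0")

```text
t: 12.83
tcp_pos: [0.5947, 0.1784, 0.1148]
orientation: [2.221, -2.219, -0.004]
contact_force: [-5.2, 3.1, -1.2]
finger_gap: 0.0211
```

Call:
arm_command(moves="0 0 0 1 0 0 0; 0 0 0 1 0 0 0")

```text
t: 13.0
tcp_pos: [0.5948, 0.1784, 0.1138]
orientation: [2.221, -2.219, -0.003]
contact_force: [-5.0, 2.6, -1.4]
finger_gap: 0.0215
```

Call:
arm_command(moves="0 0 0 1 0 0 0; 0 0 0 1 0 0 0")

```text
t: 13.17
tcp_pos: [0.5948, 0.1784, 0.1128]
orientation: [2.221, -2.219, -0.003]
contact_force: [-4.3, 3.0, -1.1]
finger_gap: 0.0209
```

Call:
arm_command(moves="0 0 0 1 0 0 0; 0 0 0 1 0 0 0")

```text
t: 13.33
tcp_pos: [0.5948, 0.1784, 0.1119]
orientation: [2.221, -2.219, -0.003]
contact_force: [-4.5, 3.0, -0.5]
finger_gap: 0.0211
```

Run:
```python
from go import *
a=np.mean([optics.grab_frame("side").astype(float) for _ in range(4)],0).clip(0,255).astype(np.uint8)
crop("side",a,260,145,60,45,13,"pics/f1.png")
st()
```

```text
t 13.53 tcp [594.8 178.3 111.9] x [ 0.001 -1.     0.   ] z [-0.003 -0.    -1.   ] F [-4.   2.5 -0.9] gap 21.1
```

View pics/f1.png

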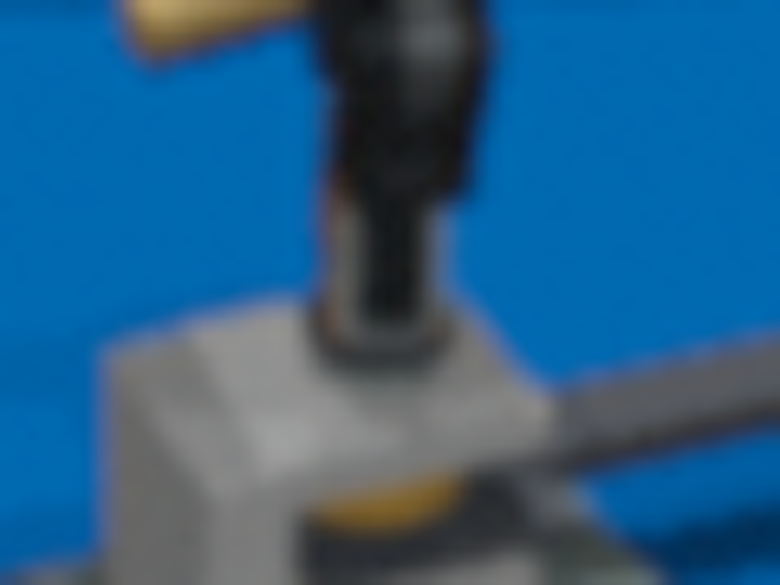

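The flange sits just above the lug at about (380,345) in the crop, central over the hole, and there is no vertical load. I'll keep going down.

Call:
arm_command(moves="0 0 0 1 0 0 0; 0 0 0 1 0 0 0")

```text
t: 13.7
tcp_pos: [0.5948, 0.1784, 0.1109]
orientation: [2.221, -2.219, -0.003]
contact_force: [-5.1, 2.3, -0.8]
finger_gap: 0.0213
```

Call:
arm_command(moves="0 0 0 1 0 0 0; 0 0 0 1 0 0 0")

```text
t: 13.87
tcp_pos: [0.5948, 0.1783, 0.1099]
orientation: [2.221, -2.219, -0.003]
contact_force: [-5.4, 2.1, -0.5]
finger_gap: 0.0216
```

Call:
arm_command(moves="0 0 0 1 0 0 0; 0 0 0 1 0 0 0")

```text
t: 14.03
tcp_pos: [0.5948, 0.1784, 0.1088]
orientation: [2.221, -2.219, -0.003]
contact_force: [-3.5, 1.7, -2.1]
finger_gap: 0.021
```

Call:
arm_command(moves="0 0 0 1 0 0 0; 0 0 0 1 0 0 0")

```text
t: 14.2
tcp_pos: [0.5948, 0.1783, 0.1078]
orientation: [2.221, -2.219, -0.003]
contact_force: [-4.0, 1.7, -1.3]
finger_gap: 0.0212
```

Call:
arm_command(moves="0 0 0 1 0 0 0; 0 0 0 1 0 0 0")

```text
t: 14.37
tcp_pos: [0.5948, 0.1783, 0.1069]
orientation: [2.221, -2.219, -0.003]
contact_force: [-4.1, 3.0, -0.9]
finger_gap: 0.0217
```

Call:
arm_command(moves="0 0 0 1 0 0 0; 0 0 0 1 0 0 0")

```text
t: 14.53
tcp_pos: [0.5948, 0.1784, 0.1059]
orientation: [2.221, -2.219, -0.003]
contact_force: [-4.7, 3.1, -0.7]
finger_gap: 0.0212
```

Call:
arm_command(moves="0 0 0 0.7 0 0 0; 0 0 0 0.7 0 0 0")

```text
t: 14.7
tcp_pos: [0.5948, 0.1784, 0.1052]
orientation: [2.221, -2.219, -0.003]
contact_force: [-4.7, 3.0, -0.9]
finger_gap: 0.0214
```

Call:
arm_command(moves="0 0 0 0.7 0 0 0; 0 0 0 0.7 0 0 0")

```text
t: 14.87
tcp_pos: [0.5949, 0.1784, 0.1051]
orientation: [2.221, -2.219, -0.003]
contact_force: [-5.7, 3.2, 2.1]
finger_gap: 0.0214
```

Call:
arm_command(moves="0 0 0 0.7 0 0 0; 0 0 0 0.7 0 0 0")

```text
t: 15.03
tcp_pos: [0.5953, 0.1785, 0.1051]
orientation: [2.221, -2.22, -0.002]
contact_force: [-6.0, 2.6, 5.0]
finger_gap: 0.0213
```

Run:
```python
from go import *
a=np.mean([optics.grab_frame("side").astype(float) for _ in range(4)],0).clip(0,255).astype(np.uint8)
crop("side",a,260,145,60,45,13,"pics/g1.png")
st()
```

```text
t 15.23 tcp [595.3 178.5 105.1] x [ 0.001 -1.    -0.   ] z [-0.002  0.    -1.   ] F [-5.9  2.1  3.9] gap 21.2
```

View pics/g1.png

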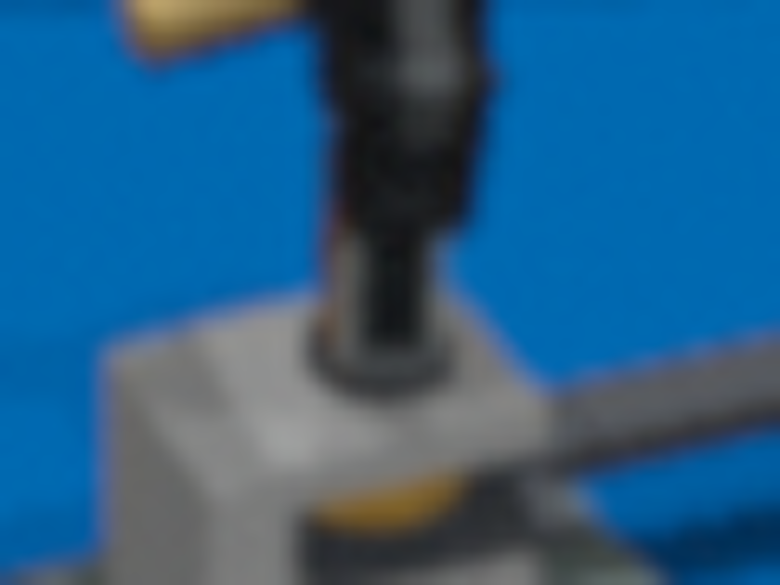

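The flange sits flush on the lug, centred near (382,355) in the crop, and the contact height of 105 mm is the one expected. I'll release now.

Call:
arm_command(moves="0.5 0 0 -0.7 0 0 0; 0.5 0 0 -0.7 0 0 0; 0.5 0 0 -0.7 0 0 0; 0.5 0 0 -0.7 0 0 0; 0.5 0 0 -0.7 0 0 0", squeeze=20)

```text
t: 15.65
tcp_pos: [0.5967, 0.1781, 0.1054]
orientation: [-2.222, 2.22, -0.001]
contact_force: [0.2, 0.5, 0.2]
finger_gap: 0.0428
```

Call:
arm_command(moves="0.6 0 0 -10 0 0 0; 0.6 0 0 -25 0 0 0; 0.6 0 0 -50 0 0 0; 0.6 0 0 -80 0 0 0; 0.6 0 0 -110 0 0 0")

```text
t: 16.07
tcp_pos: [0.5958, 0.178, 0.2163]
orientation: [2.222, -2.22, -0.001]
contact_force: [0.8, 0.5, -0.1]
finger_gap: 0.0514
```

Call:
arm_command(moves="0.6 35 0 0 0 0 0; 0.6 70 0 0 0 0 0; 0.6 105 0 0 0 0 0; 0.6 140 0 0 0 0 0; 0.6 180 0 0 0 0 0")

```text
t: 16.48
tcp_pos: [0.5964, -0.0027, 0.2164]
orientation: [-2.223, 2.218, -0.002]
contact_force: [0.8, 0.4, -0.7]
finger_gap: 0.0515
```

Call:
arm_command(moves="0.6 35 0 0 0 0 0; 0.6 70 0 0 0 0 0; 0.6 100 0 0 0 0 0; 0.6 100 0 0 0 0 0; 0.6 100 0 0 0 0 0")

```text
t: 16.9
tcp_pos: [0.5965, -0.1035, 0.216]
orientation: [-2.218, 2.224, -0.001]
contact_force: [0.1, -0.1, 0.4]
finger_gap: 0.0513
```

Run:
```python
from go import *
st()
a=np.mean([optics.grab_frame("side").astype(float) for _ in range(3)],0).clip(0,255).astype(np.uint8)
b=np.mean([optics.grab_frame("top").astype(float) for _ in range(3)],0).clip(0,255).astype(np.uint8)
crop("side",a,255,130,80,60,9,"pics/k1.png")
crop("top",b,205,170,60,50,12,"pics/k2.png")
cv2.imwrite("pics/k3.png",a[:,:,::-1])
```

```text
t 16.9 tcp [ 596.5 -103.5  216. ] x [-0.003 -1.     0.   ] z [ 0.001 -0.    -1.   ] F [ 0.1 -0.1  0.4] gap 51.3
```

View pics/k1.png

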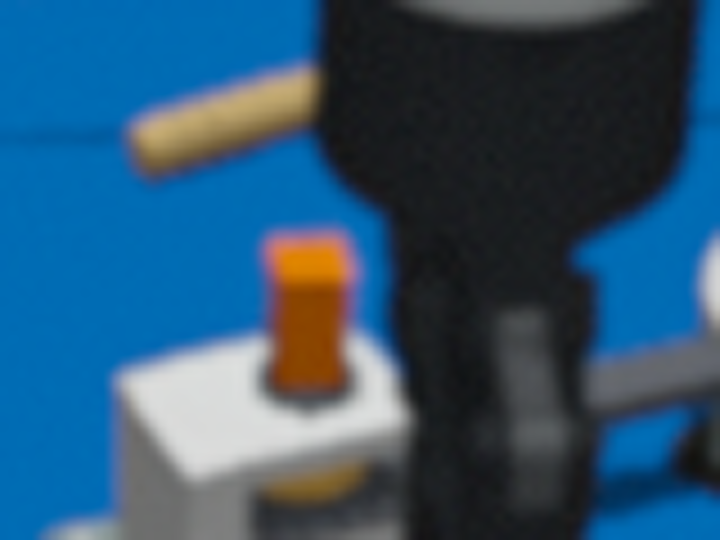

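View pics/k2.png

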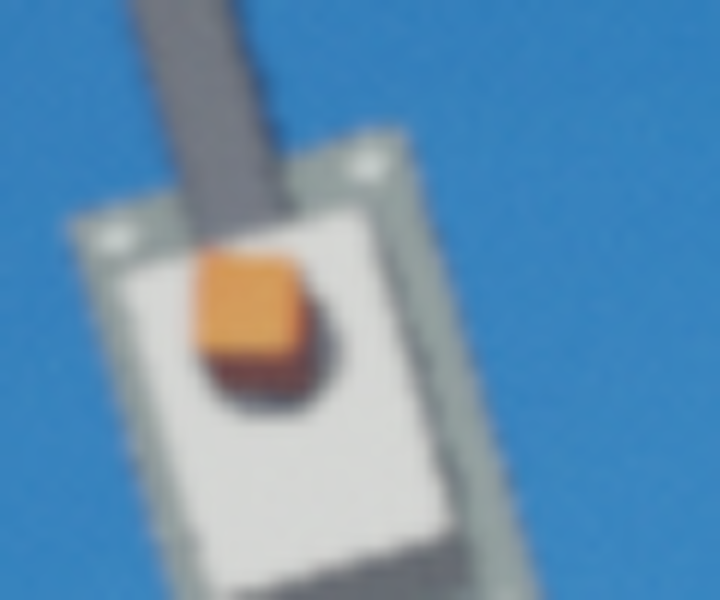

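View pics/k3.png

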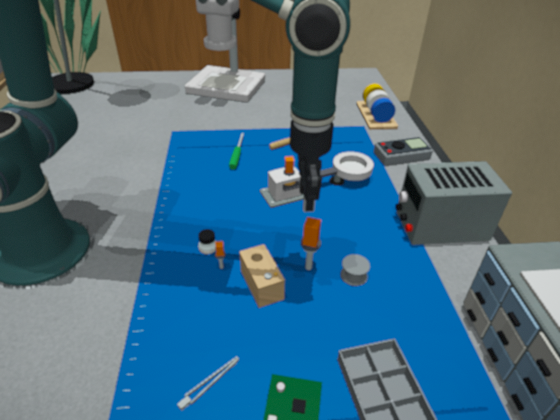

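Run:
```python
from go import *
from plant import job
r=lambda v:np.round(np.array(v)*1000,1)
print(r(atz("top",(205+250/12-.46,170+306/12-.46),.115)),r(atz("side",(255+311/9-.44,130+259/9-.44),.115)))
st(); print(job.finish_job())
```

```text
[592.1 176.4 115. ] [594.  178.7 115. ]
t 17.2 tcp [ 596.5 -100.4  215.3] x [ 0.003 -1.    -0.   ] z [-0.  0. -1.] F [-0.3 -0.3 -0.2] gap 51.3
the job is handed in; nothing more can be done
None
```

I took the correctly sized pin from the stand and threaded it through the top lug, bush and lower lug. I pushed it until its flange sat on the top lug, let go and backed the arm away. The job was handed in at about 17 s of the 64 s allowed; no verdict is reported.

**Threading:** I used the top camera's view of the bush hole to aim, and the pin went into the bush without any contact I could feel. Carrying the bush back took about 5–6 N sideways. The push home peaked at about 5 N upward at the wrist, well below the 40 N limit.

**Seating:** The pin stopped with the TCP at 105.1 mm, within about 0.1 mm of the height I expected from the grasp. The pictures after letting go show the flange flush and the pin upright. The arm reads no contact, and nothing I could see in those pictures had moved.

**Disagreement:** At the end, each camera put the handle's top centre within about 2 mm of its own earlier measurement of the hole. Those two measurements differ from each other by 2–3 mm, about what the calibration allows. So I rely on the shoulder's close fit in the top lug, not the pictures, for the pin being central.

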